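# Pin and hold the chain-tensioner jig

## Robot

A 6-joint arm with a two-finger parallel gripper is mounted at the origin on the work surface. World frame = base frame: x ahead of the robot, y to its left, z up, the work surface at z = 0. Lengths are in m, angles in degrees, forces in N, time in s.
With the tool pointing down it reaches from about 0.375 to 0.9 m from the base axis. Payload 3.1 kg.
Tool frame: the origin (TCP) lies on the centre line of the jaws, within the pads' length; the fingertips stand 8 mm ahead of it and the grasp point (between the pads) lies 11 mm behind it; y points along the fingers, x is the direction in which the jaws open and shut, and the axes are right-handed (so a half turn about y gives the same grasp; the last joint's range is limited). The gripper opens to 87 mm and grips with 3 to 60 N. Pads are 19 mm wide; open, the fingers measure 117 mm over their backs; the gripper's body (75 mm by 190 mm) begins 51 mm behind the grasp point.
Start: joints at [-10.227, 30.224, 82.088, -0, 67.689, -10.227], TCP at [0.625, 0, 0.199] pointing down, gripper open.
Joint ranges: [-176.69, 176.69], [-43.24, 126.21], [12.49, 139.97], [-82, 262], [0, 151.66], [-163.58, 163.58]. Speed limits (degrees/s): [159.86, 159.86, 180, 180, 180, 180].

## Interface

Orientations are given as a 3x3 rotation matrix whose columns are the frame's x, y, z axes.
In Python, from rig import read_state, imaging, job, spotter gives the robot as it stands.
- The arm moves only by the tool apply_moves, never from a script. Its argument "steps" is a list of rows, each an object of numbers: "x", "y", "z": the shift along the world's x, y, z in mm; "spin": the turn about the world's z in rad. In form: [{"x": .., "y": .., "z": .., "spin": ..}, ...]. A call has 1 to 12 rows; each row shifts and turns the pose as measured when the row begins; what a row does not reach is not made up. A row lasts 1/10 s, in which the tool goes at most 50 mm and 8.59 degrees, less where a joint would pass 70% of its speed; a pose out of reach is approached as far as the arm can. A call is refused whole if a number of a shift passes 50 or a number of a turn 0.15, either way. A call with a gripper value outside its range is refused whole. "grip" is the finger opening in mm, from 0 to 87, set as the call begins (left out, the last holds). The fingers move at their own pace and stop on an object; the grip force is fixed at half the most. Time passes only in rows, so rows that do not move let the fingers close. It gives the time, the measured TCP pose, the force and the opening at its end, in the units of the state.
- read_state(): the state, without advancing time (a new reading comes with each control period).
- imaging.capture(name): name is "scene" or "side" or "wrist"; returns the picture (420x560x3 uint8, red, green, blue); there is no depth.
- imaging.camera_params(name): a dict with "fov_y" (degrees; the focal length in pixels is half the picture's height over the tangent of half this angle, whatever the lens; pixels are square), "cx", "cy" (the principal point, pixels), "dist" ([k1, k2, p1, p2, k3] as OpenCV has them; the pictures are not rectified), "R" (3x3) and "t" (3): a world point X has camera coordinates R X + t. Camera axes: x right, y down, z forward; pixel columns grow to the right and rows downward; lengths in m; the calibration is good to about 2 mm. A picture is of the moment at which its call begins: read the wrist's pose just before it. camera_params takes no time and is no camera call; for the wrist camera it gives the pose at the moment of the call.
- job.hand_in(): hands the job in, once; it reports no verdict.
Trained networks look in the newest picture that a camera, given by its name, has taken for a name from the list of things; names that differ only in an ending like _2 or _b are one class to them, and where a whole thing is asked for, a point or a joint stands for the part that bears it (a point fixed in the world has none). Each returns a list of dicts, best first, with "score" (0 to 1); they miss things now and then, are a little off and sometimes report something else, mostly with a low value. They report only what shows in the picture. A call takes as long as a camera call.
- spotter.cut_out(name, camera): "mask" (420x560 bool, what is visible of it) and "rect" ([left, top, width, height] in pixels, round what is visible of it).
The state is a dict: "time_s": time; "joint_positions": joint angles; "qvel": joint speeds; "tau": joint torques, N m; "position": TCP position; "tcp_rot": TCP orientation; "force": force on the tool from outside, world axes, zero at the start; "moment": the same for the moment, N m; "opening": opening from 0.0 (shut) to 1.0 (fully open).
Only numpy, scipy, OpenCV 4.12 (cv2) and the standard library are available. Lean on these libraries where they do the work, as an engineer would, in place of code of your own. Each camera call takes 0.05 s, during which the arm holds its last target.

## Task

On the chain-tensioner jig, first take the orange-headed stop pin out of the red stand, drop it foot-down all the way into the brass bushing and let go of it. Then push the blue sprung arm by its upright handle back past the pawl's click until it presses against the stop pin, and finish while still holding it there: the pawl only clicks and does not lock, so the arm flies back if released. Leave the black-headed pin, bottle, jar and wrench where they are.

Things in the scene. Friction and masses are not known exactly. Their poses are not given: they have to be found in the camera images.
- jig: Chain-tensioner jig, fixed to the bench: aluminium plate 260 (x) x 210 (y) x 12 mm; origin at the centre of its underside, z up. It carries the arm's pivot at (40, 0), the pawl slider from (85, 0) to (130, 0) and the brass bushing at about (-32, -45) mm.
- pivot (a point): The vertical pivot axis of the sprung arm, 64 mm above the bench, at the middle of a dark hub 60 mm across.
- tensioner (a joint): Angle of the sprung arm about its vertical pivot, rad, counter-clockwise seen from above: 0 at its forward stop, where the spring keeps it. At the handle the spring takes 3 N at 0, 7 N at 0.8. The click is ridden over from 0.2 to 0.6 (2 N more before its crest at 0.4). It meets the seated stop pin at about 0.8 (without the pin it runs to 1.15). Let go, it swings back to 0.
- tension_arm: The blue arm, turning with joint tensioner: bar 18 mm wide, top 64 mm above the bench, 165 mm long from the pivot; origin on the pivot axis at bench level, x along the bar. On its end a black idler wheel 54 mm across (64 to 72 mm above the bench) and, upright in its middle, 150 mm from the pivot, a round blue handle 20 mm thick, top at 125 mm. Push it towards its own +y.
- handle_top (a point): Centre of the top of the blue handle.
- pawl (a joint): Travel of the yellow sprung pawl slider, m: 0 in, about 0.004 at the crest of the click, and back to 0 once past.
- bushing (a point): Centre of the mouth of the hole in the brass bushing (a 40 mm square block on the jig, top 43 mm above the bench). Hole 16 mm wide with a 3 mm chamfer, 31 mm deep, its floor 12 mm above the bench.
- stop_pin: The stop pin, about 80 to 150 g: steel shaft 14 mm thick with a 3 mm chamfered foot, 80 mm long, then an orange round head 22 mm thick and 35 mm high; 115 mm in all. Origin at the centre of its foot, z up along it. It starts upright in one of the stand's two holes, foot 10 mm above the bench, in 35 mm of hole.
- stop_pin_tip (a point): Centre of the stop pin's foot end.
- pin_stand: Red stand, fixed, 50 (x) x 150 (y) x 45 mm, origin under its centre; its two 17 mm holes lie 42 mm either side along its y.
- spare_pin: Same size of pin with a black head, in the other hole of the stand; leave it.
- lube_bottle: Black bottle 48 mm across, 130 mm high, origin under its centre; leave it.
- grease_jar: White jar with yellow lid, 60 mm across, 70 mm high, origin under its centre; leave it.
- wrench: Steel wrench 170 mm long lying on the bench; leave it.

How it is judged:
By the outcome, as a careful person would: the job done as asked, in the order asked, and still so for the second after the job is handed in, while the arm keeps its last pose, push and grip.
It also fails if it takes over 61 s, if anything falls off the work surface, if the arm or the gripper's body presses on something with over 40 N, if the wrist force passes 120 N, or if a joint passes its speed limit or range.

## Working session

There is one attempt and no reset: what is moved stays moved. The work goes in short steps, Python scripts to look and compute and a tool call to move; the robot and the scene stay as the last step left them, time stands still between calls to the robot, and variables do not carry over. Pictures are saved under pics/ and viewed, and the job is handed in when it is done.

Besides the shell and the picture viewer there is one more tool, called after ">>>" in YAML: its name, and indented under it one key for each argument. apply_moves: Moves the arm, as the interface text tells. Its arguments: {"type":"object","properties":{"steps":{"type":"array"},"grip":{"type":"number"}},"required":["steps"]}

```bash
mkdir -p pics; ls; python3 - <<'E'
from rig import read_state, imaging
import cv2
for n in ("scene","side","wrist"):
    im=imaging.capture(n); cv2.imwrite(f"pics/{n}0.png",im[...,::-1]); print(n,imaging.camera_params(n))
print(read_state())
E
```

```text
pics
scene {'fov_y': 46.54237129908656, 'cx': 276.36857733691636, 'cy': 211.51715477711807, 'dist': array([-0.07651532,  0.        ,  0.        ,  0.        ,  0.        ]), 'R': array([[-0.62441606,  0.78071324, -0.02431915],
       [ 0.47158077,  0.3519857 , -0.80852807],
       [-0.62266858, -0.51632636, -0.58795487]]), 't': array([ 0.37671892, -0.15032753,  1.43742106])}
side {'fov_y': 46.02017595557306, 'cx': 275.9662425906185, 'cy': 205.55185568432444, 'dist': array([-0.09142165,  0.        ,  0.        ,  0.        ,  0.        ]), 'R': array([[-0.9724483 , -0.23168945, -0.02577394],
       [-0.09462285,  0.49334095, -0.86467406],
       [ 0.2130512 , -0.83841202, -0.50167168]]), 't': array([0.47980317, 0.15562511, 1.07109767])}
wrist {'fov_y': 63.11293089842702, 'cx': 278.5511363420647, 'cy': 213.10472600748227, 'dist': array([-0.04409451,  0.        ,  0.        ,  0.        ,  0.        ]), 'R': array([[ 9.99998374e-01,  8.65852214e-04, -1.58176256e-03],
       [ 1.28373533e-03, -9.57852232e-01,  2.87258515e-01],
       [-1.26637138e-03, -2.87260078e-01, -9.57851786e-01]]), 't': array([-0.62493941, -0.03518819,  0.39153117])}
{'time_s': 0.15, 'joint_positions': array([-1.02265864e+01,  3.02680033e+01,  8.21396936e+01, -2.25868469e-03,
        6.76906428e+01, -1.02257582e+01]), 'qvel': array([ 0.01123411, -0.20963287, -0.23039705, -0.03578439,  0.08433222,
       -0.0609081 ]), 'tau': array([ 9.14956272e-04, -4.40429199e+01, -1.76841742e+01,  6.33679633e-02,
        5.52540855e-02, -1.06930895e-04]), 'position': array([6.24387040e-01, 1.35583850e-04, 1.97781886e-01]), 'tcp_rot': array([[ 9.99998563e-01, -1.69555935e-03, -3.13507562e-07],
       [ 7.69329515e-07,  2.68832145e-04,  9.99999964e-01],
       [-1.69555921e-03, -9.99998526e-01,  2.68833063e-04]]), 'force': array([-0.29646329,  0.13565932, -0.17514521]), 'moment': array([ 0.01763343, -0.03901931,  0.03935565]), 'opening': 1.0005377507444468}
```

View pics/scene0.png

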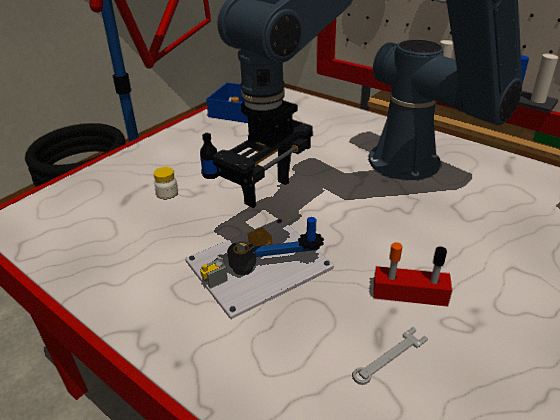

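View pics/side0.png

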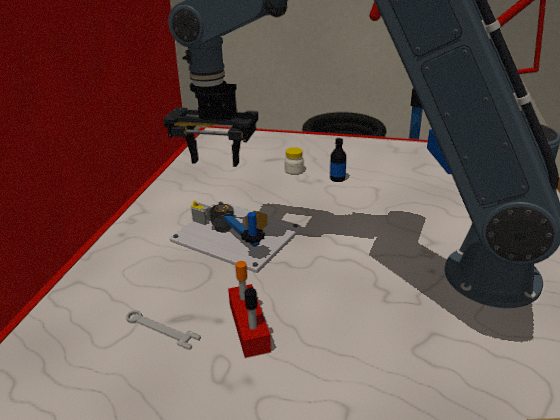

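View pics/wrist0.png

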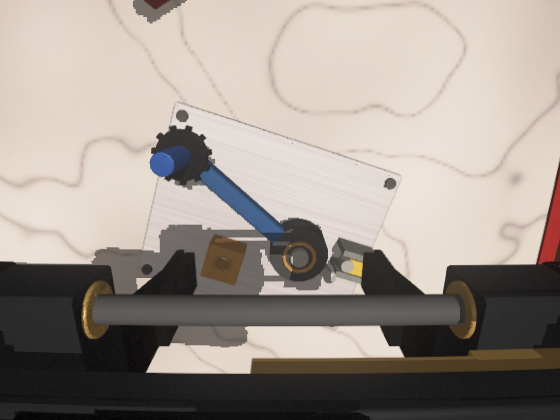

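```bash
cat > h.py <<'E'
from rig import read_state, imaging, spotter
import numpy as np, cv2
def KD(p):
    f=210/np.tan(np.radians(p["fov_y"]/2))
    return np.array([[f,0,p["cx"]],[0,f,p["cy"]],[0,0,1]]),np.array(p["dist"])
def toz(p,uv,z):
    K,D=KD(p); q=cv2.undistortPoints(np.array([[uv]],float),K,D)[0,0]
    d=p["R"].T@np.array([q[0],q[1],1]); c=-p["R"].T@p["t"]
    return c+d*(z-c[2])/d[2]
def proj(p,X):
    K,D=KD(p); return cv2.projectPoints(np.array(X,float).reshape(-1,3),cv2.Rodrigues(np.array(p["R"]))[0],np.array(p["t"]),K,D)[0][:,0]
E
python3 - <<'E'
from h import *
for cam in ("scene","side","wrist"):
    im=imaging.capture(cam); p=imaging.camera_params(cam)
    for n in ("stop_pin","spare_pin","handle_top","bushing","pivot","pin_stand"):
        try: r=spotter.cut_out(n,cam)
        except Exception as e: print(cam,n,e); continue
        for d in r[:2]:
            ys,xs=np.nonzero(d["mask"]); print(cam,n,round(d["score"],2),d["rect"],xs.mean().round(1),ys.mean().round(1))
    if cam!="wrist":
        hsv=cv2.cvtColor(im,cv2.COLOR_RGB2HSV)
        m=cv2.inRange(hsv,(5,150,80),(16,255,255)); n,l,s,c=cv2.connectedComponentsWithStats(m)
        for i in range(1,n):
            if s[i,4]>30: print("orange",s[i],c[i])
    else:
        cv2.imwrite("pics/wc.png",cv2.resize(im[90:300,130:410,::-1],None,fx=2.8,fy=2.8,interpolation=cv2.INTER_CUBIC))
    if cam=="scene": cv2.imwrite("pics/sc.png",cv2.resize(im[200:320,350:480,::-1],None,fx=5,fy=5))
    if cam=="side": cv2.imwrite("pics/sd.png",cv2.resize(im[240:370,200:300,::-1],None,fx=4.6,fy=4.6))
E
```

```text
scene stop_pin 0.66 [388.3, 241.3, 14.2, 38.9] 393.9 258.3
scene spare_pin 0.59 [430.8, 245.7, 16.1, 36.5] 437.5 262.4
scene handle_top 0.76 [219.2, 218.0, 103.3, 55.2] 269.9 248.5
scene bushing 0.64 [185.6, 217.8, 150.2, 100.0] 259.4 265.1
scene pivot 0.97 [186.3, 218.2, 149.3, 101.2] 259.6 265.1
scene pin_stand 0.65 [184.5, 218.1, 150.5, 100.5] 259.6 265.4
scene pin_stand 0.61 [373.2, 267.7, 80.7, 39.9] 412.8 286.8
orange [441 117 119  39 499] [504.0501002  136.18036072]
orange [390 242  12  21 176] [395.94886364 251.82954545]
side stop_pin 0.62 [234.7, 262.6, 12.4, 39.5] 241.7 277.1
side spare_pin 0.58 [246.1, 289.7, 10.0, 38.6] 251.7 306.3
side spare_pin 0.21 [129.1, 311.5, 70.5, 35.7] 164.0 329.1
side handle_top 0.7 [209.1, 205.7, 56.3, 40.1] 237.0 223.7
side handle_top 0.53 [329.6, 140.5, 14.0, 41.6] 337.2 162.0
side pivot 0.92 [169.4, 204.3, 131.4, 69.0] 234.8 234.0
side pin_stand 0.9 [225.8, 284.5, 45.1, 73.6] 249.5 327.0
orange [235 261  12  21 199] [240.96984925 270.56281407]
wrist handle_top 0.87 [145.7, 125.5, 189.6, 157.8] 242.5 205.4
wrist handle_top 0.71 [142.9, 0.8, 27.7, 8.1] 155.0 2.9
wrist bushing 0.94 [137.9, 102.3, 263.2, 191.6] 259.9 208.4
wrist pivot 0.62 [137.3, 101.4, 264.6, 228.1] 260.0 208.6
wrist pivot 0.53 [150.0, 125.1, 181.6, 153.9] 242.3 205.2
wrist pin_stand 0.43 [143.2, 0.0, 27.6, 9.3] 154.5 2.8
```

View pics/wc.png

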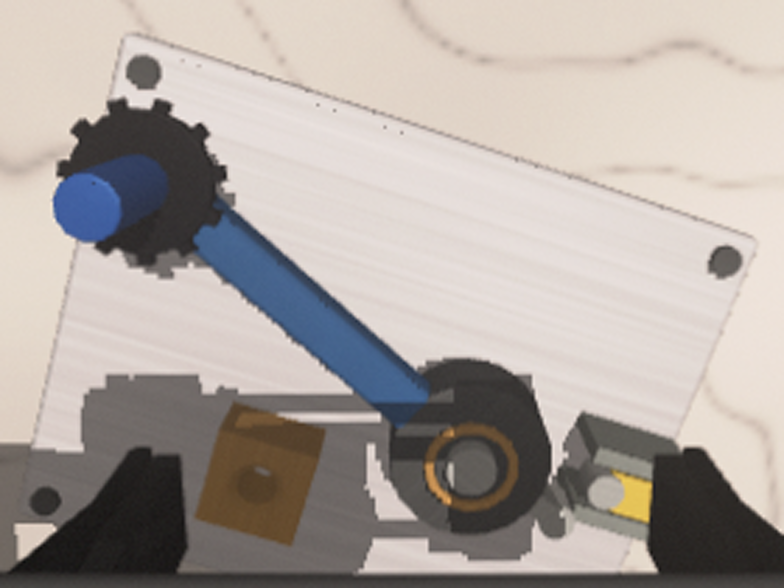

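View pics/sc.png

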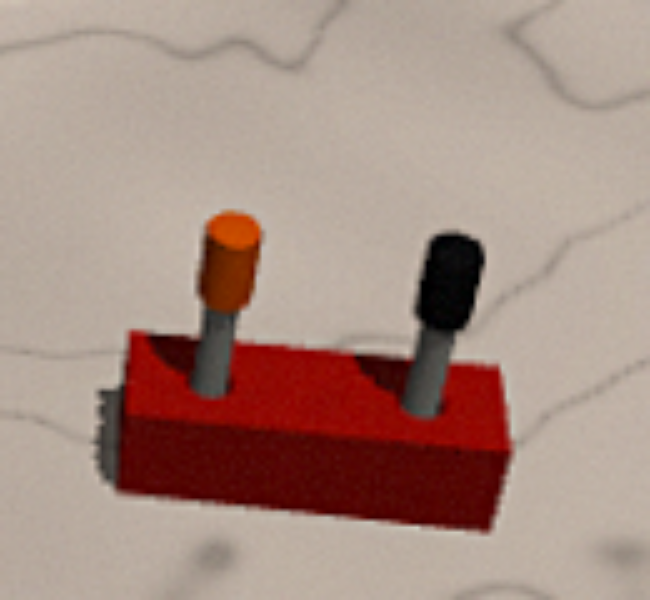

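View pics/sd.png

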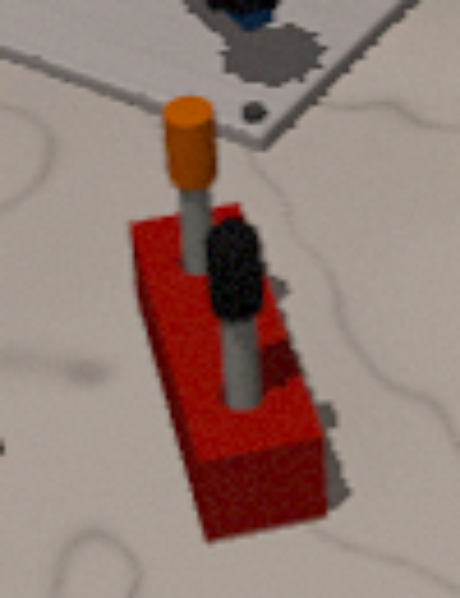

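```bash
python3 - <<'E'
from h import *
s=imaging.camera_params("scene");d=imaging.camera_params("side");w=imaging.camera_params("wrist")
r=lambda *a:np.round(toz(*a),4)
print("head",r(s,(396.6,246.4),.125),r(d,(241.3,264.3),.125))
print("shaft base",r(s,(392.1,278.3),.045),r(d,(242,299),.045))
print("spare head",r(s,(456/5+350,247/5+200),.125),r(d,(235/4.6+200,232/4.6+240),.125))
c=lambda u,v:(u/2.8+130,v/2.8+90)
print("handle",r(w,c(88,207),.125))
print("bush",r(w,c(258,483),.043))
bt=[(233,404),(327,430),(292,545),(195,518)]
P=[toz(w,c(*q),.043) for q in bt];print("bushblk",np.round(P,4),np.mean(P,0).round(4))
A=toz(w,c(125,33),.012);B=toz(w,c(757,240),.012);print("corners",A,B,np.linalg.norm(B-A),np.degrees(np.arctan2(*(B-A)[1::-1])))
th=np.arctan2(*(B-A)[1::-1])
R=np.array([[np.cos(th),-np.sin(th)],[np.sin(th),np.cos(th)]])
o=(A[:2]+B[:2])/2-R@[0,.105]
print("jig o",o,"pivot",o+R@[.04,0],"bush",o+R@[-.032,-.045],"deg",np.degrees(th))
E
```

```text
head [0.5083 0.2234 0.125 ] [0.5037 0.2241 0.125 ]
shaft base [0.5118 0.2261 0.045 ] [0.5055 0.2306 0.045 ]
spare head [0.4654 0.2957 0.125 ] [0.4649 0.2934 0.125 ]
handle [0.5362 0.0405 0.125 ]
bush [ 0.5642 -0.0798  0.043 ]
bushblk [[ 0.5563 -0.047   0.043 ]
 [ 0.5918 -0.0576  0.043 ]
 [ 0.5765 -0.1069  0.043 ]
 [ 0.5385 -0.0951  0.043 ]] [ 0.5657 -0.0766  0.043 ]
corners [0.51710807 0.08876057 0.012     ] [0.76092592 0.01072639 0.012     ] 0.25600093849235356 -17.747330109667974
jig o [ 0.6070109  -0.05025957] pivot [ 0.6451073  -0.06245237] bush [ 0.56281688 -0.08336378] deg -17.747330109667974
```

>>> apply_moves:
  steps:
    - {"x": -25, "y": 25, "z": 8}
    - {"x": -30, "y": 35, "z": 8}
    - {"x": -30, "y": 35, "z": 8}
    - {"x": -25, "y": 30, "z": 6}
    - {"x": -9, "y": 15, "z": 2}
    - {"x": 0, "y": 0, "z": 0}
    - {"x": 0, "y": 0, "z": 0}
  grip: 60

```text
invalid input at $.steps[0]: expected keys x, y, z, spin
```

```bash
python3 - <<'E'
from h import *
p=imaging.camera_params("wrist");im=imaging.capture("wrist");cv2.imwrite("pics/w1.png",im[...,::-1])
np.save("w1.npy",p,allow_pickle=True);st=read_state();print(st["position"],st["opening"],st["time_s"],st["joint_positions"])
E
```

```text
[6.24987155e-01 2.80296081e-05 1.98555458e-01] 1.0001021619302923 1.25 [-1.02270648e+01  3.02236422e+01  8.20861669e+01 -1.16178960e-03
  6.76898933e+01 -1.02274433e+01]
```

View pics/w1.png

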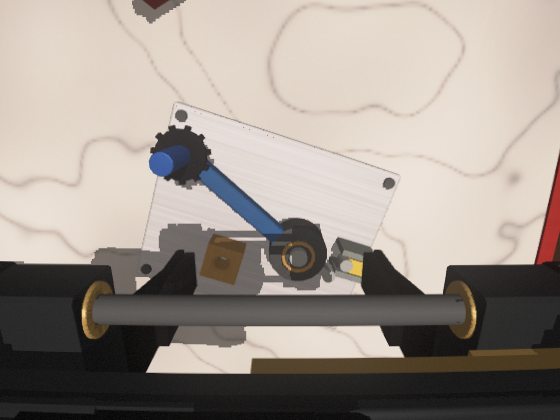

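The call was refused because every row needs a spin key, so the picture shows the same view as before. I'll send it again with spin.

>>> apply_moves:
  steps:
    - {"x": -25, "y": 25, "z": 8, "spin": 0}
    - {"x": -30, "y": 35, "z": 8, "spin": 0}
    - {"x": -30, "y": 35, "z": 8, "spin": 0}
    - {"x": -25, "y": 30, "z": 6, "spin": 0}
    - {"x": -9, "y": 15, "z": 2, "spin": 0}
    - {"x": 0, "y": 0, "z": 0, "spin": 0}
    - {"x": 0, "y": 0, "z": 0, "spin": 0}
  grip: 60

```text
time_s: 1.95
position: [0.5027, 0.1423, 0.2314]
tcp_rot: [[1.0, 0.003, 0.003], [-0.003, -0.0, 1.0], [0.003, -1.0, -0.0]]
force: [0.1, -0.7, -0.1]
opening: 0.691
```

```bash
python3 - <<'E'
from h import *
p=imaging.camera_params("wrist");im=imaging.capture("wrist");cv2.imwrite("pics/w2.png",im[...,::-1])
np.save("w2.npy",p,allow_pickle=True);st=read_state();print(st["position"],st["opening"],st["time_s"],st["joint_positions"])
E
```

```text
[0.50287763 0.1420773  0.23136472] 0.6932748273311893 2.0 [ 3.52357914e+00  1.99407002e+01  9.45332950e+01 -1.87077413e-02
  6.53717604e+01  3.72371372e+00]
```

View pics/w2.png

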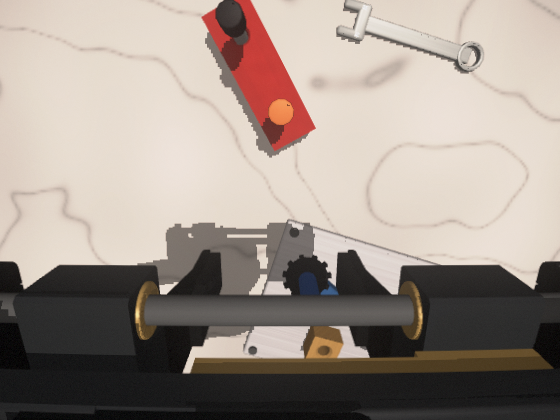

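```bash
python3 - <<'E'
from h import *
p=np.load("w2.npy",allow_pickle=True).item()
im=cv2.imread("pics/w2.png");hsv=cv2.cvtColor(im,cv2.COLOR_BGR2HSV)
m=cv2.inRange(hsv,(5,150,120),(16,255,255));m[180:]=0;m[:80]=0
ys,xs=np.nonzero(m);print(xs.mean(),ys.mean(),xs.min(),xs.max(),ys.min(),ys.max())
print(toz(p,(xs.mean(),ys.mean()),.123))
cv2.imwrite("pics/w2c.png",cv2.resize(im[310:370,280:370],None,fx=8,fy=8))
cv2.imwrite("pics/w2d.png",cv2.resize(im[80:170,230:330],None,fx=6,fy=6))
E
```

```text
280.3833333333333 111.56296296296296 268 293 99 124
[0.50554751 0.22088866 0.123     ]
```

View pics/w2c.png

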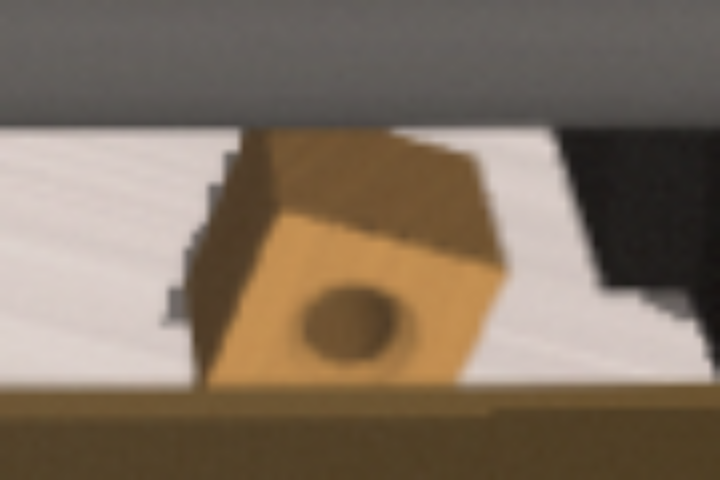

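View pics/w2d.png

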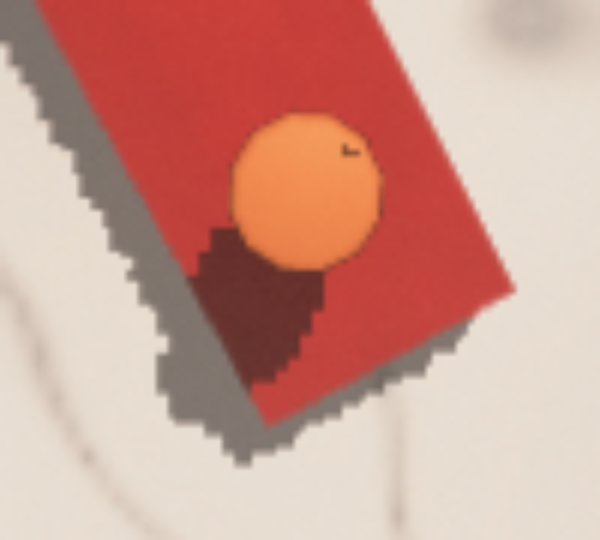

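>>> apply_moves:
  steps:
    - {"x": 3, "y": 40, "z": 0, "spin": 0}
    - {"x": 0, "y": 40, "z": -10, "spin": 0}
    - {"x": 0, "y": 0, "z": -10, "spin": 0}
    - {"x": 0, "y": 0, "z": -10, "spin": 0}
    - {"x": 0, "y": 0, "z": 0, "spin": 0}

```text
time_s: 2.5
position: [0.5124, 0.2181, 0.1989]
tcp_rot: [[1.0, 0.006, 0.013], [-0.013, -0.002, 1.0], [0.006, -1.0, -0.002]]
force: [-0.4, -0.6, 0.0]
opening: 0.689
```

```bash
python3 - <<'E'
from h import *
p=np.load("w2.npy",allow_pickle=True).item()
print("bush w2",toz(p,(323.75,350.6),.043))
for c in("scene","side"):
    im=imaging.capture(c)
    q=proj(imaging.camera_params(c),[[.5055,.222,.125],[.5055,.222,.09]]).astype(int);print(c,q.tolist())
    u,v=q[0];cv2.imwrite(f"pics/{c}3.png",cv2.resize(im[v-70:v+50,u-60:u+60,::-1],None,fx=4,fy=4))
a,b=[cv2.imread(f"pics/{c}3.png") for c in("scene","side")];cv2.imwrite("pics/b3.png",cv2.resize(np.hstack([a,b]),(800,400)))
print(read_state()["position"])
E
```

```text
bush w2 [ 0.56315375 -0.07996001  0.043     ]
scene [[396, 245], [394, 259]]
side [[240, 263], [241, 278]]
[0.51329529 0.21809081 0.20027051]
```

View pics/b3.png

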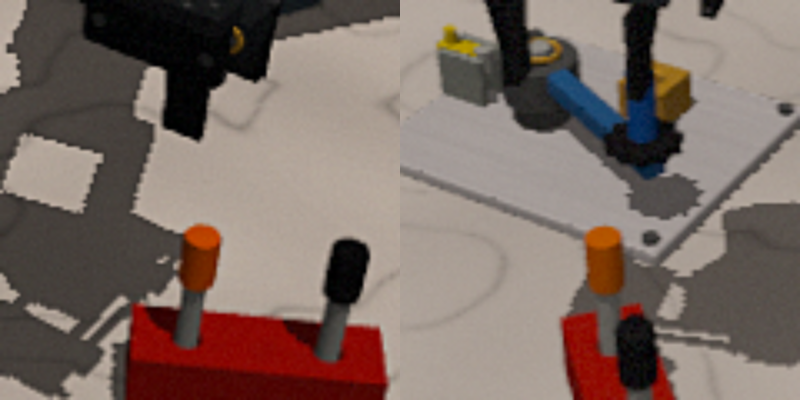

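>>> apply_moves:
  steps:
    - {"x": -6, "y": 3, "z": -10, "spin": 0.01}
    - {"x": -2, "y": 1, "z": -15, "spin": 0}
    - {"x": 0, "y": 0, "z": -15, "spin": 0}
    - {"x": 0, "y": 0, "z": 0, "spin": 0}

```text
time_s: 3.0
position: [0.5053, 0.2196, 0.1596]
tcp_rot: [[1.0, 0.011, 0.007], [-0.007, -0.001, 1.0], [0.011, -1.0, -0.001]]
force: [-0.6, 0.1, 0.0]
opening: 0.691
```

>>> apply_moves:
  steps:
    - {"x": 0, "y": 1, "z": -15, "spin": 0}
    - {"x": 0, "y": 1, "z": -15, "spin": 0}
    - {"x": 0, "y": 0, "z": -15, "spin": 0}
    - {"x": 0, "y": 0, "z": -12, "spin": 0}
    - {"x": 0, "y": 0, "z": 0, "spin": 0}

```text
time_s: 3.5
position: [0.5066, 0.2207, 0.1037]
tcp_rot: [[1.0, 0.016, 0.008], [-0.008, -0.0, 1.0], [0.016, -1.0, -0.0]]
force: [0.6, 0.6, 0.5]
opening: 0.69
```

```bash
python3 - <<'E'
from h import *
for c in("scene","side"):
    im=imaging.capture(c)
    q=proj(imaging.camera_params(c),[[.5055,.222,.125]]).astype(int)
    u,v=q[0];cv2.imwrite(f"pics/{c}4.png",cv2.resize(im[v-60:v+60,u-60:u+60,::-1],None,fx=4,fy=4))
a,b=[cv2.imread(f"pics/{c}4.png") for c in("scene","side")];cv2.imwrite("pics/b4.png",cv2.resize(np.hstack([a,b]),(800,400)))
s=read_state();print(s["position"],s["tcp_rot"][:,1])
E
```

```text
[0.50774262 0.22102336 0.10498087] [ 1.87594342e-02  2.90635592e-04 -9.99823984e-01]
```

View pics/b4.png

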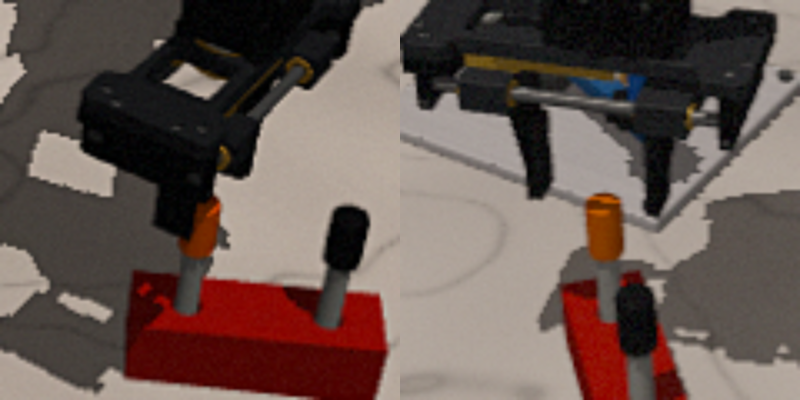

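```bash
python3 - <<'E'
from h import *
s=read_state();print(s["position"],s["tcp_rot"].round(4).tolist(),s["joint_positions"].round(2))
T=s["position"];R=s["tcp_rot"]
for c in("scene","side"):
    p=imaging.camera_params(c)
    o=proj(p,[[.5055,.222,.125]]).astype(int)[0]
    P=[T+R@[sx*.03,.008,0] for sx in(-1,1)]+[T]
    print(c,((proj(p,P)-o+60)*(400/120)+[0 if c=="scene" else 400,0]).round(0).tolist())
E
```

```text
[0.50774262 0.22102336 0.10498087] [[0.9998, 0.0188, 0.0081], [-0.0081, 0.0003, 1.0], [0.0188, -0.9998, 0.0004]] [12.09 31.84 98.2  -0.28 48.91 12.73]
scene [[217.0, 214.0], [168.0, 266.0], [195.0, 229.0]]
side [[652.0, 247.0], [552.0, 232.0], [601.0, 228.0]]
```

```bash
python3 - <<'E'
from h import *
T=np.array([.6244,0,.1978])
for c in("scene","side"):
    p=imaging.camera_params(c)
    for sx in(-1,1):
        print(c,proj(p,[T+[sx*.0435,0,-.008],T+[sx*.0585,0,-.008],T+[sx*.0435,0,+.011]]).round(0).tolist())
im=cv2.imread("pics/side0.png");cv2.imwrite("pics/s0c.png",cv2.resize(im[90:190,140:280],None,fx=5,fy=5))
im=imaging.capture("side")
cv2.imwrite("pics/s5.png",cv2.resize(im[200:320,170:310,::-1],None,fx=5,fy=5))
s=read_state();print(s["position"],s["tcp_rot"].round(4).tolist(),s["joint_positions"].round(2))
E
```

```text
scene [[281.0, 196.0], [286.0, 193.0], [281.0, 188.0]]
scene [[252.0, 218.0], [247.0, 221.0], [252.0, 209.0]]
side [[236.0, 177.0], [242.0, 178.0], [235.0, 169.0]]
side [[199.0, 174.0], [193.0, 173.0], [198.0, 166.0]]
[0.50810836 0.22115006 0.10532226] [[0.9998, 0.0197, 0.0081], [-0.0081, 0.0005, 1.0], [0.0197, -0.9998, 0.0007]] [12.09 31.81 98.17 -0.28 48.9  12.73]
```

View pics/s0c.png

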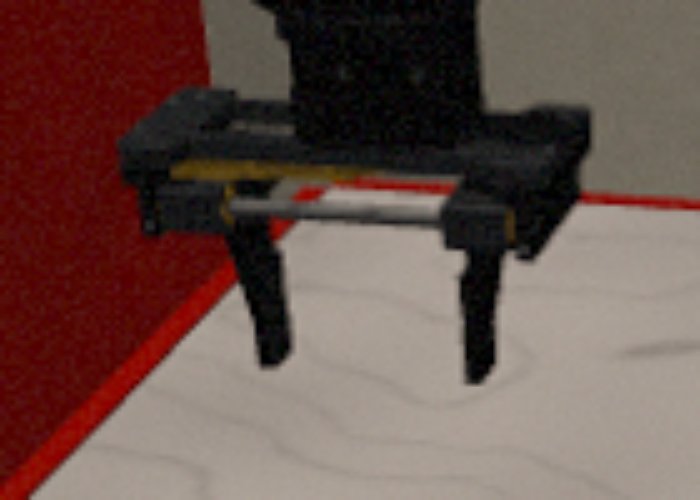

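View pics/s5.png

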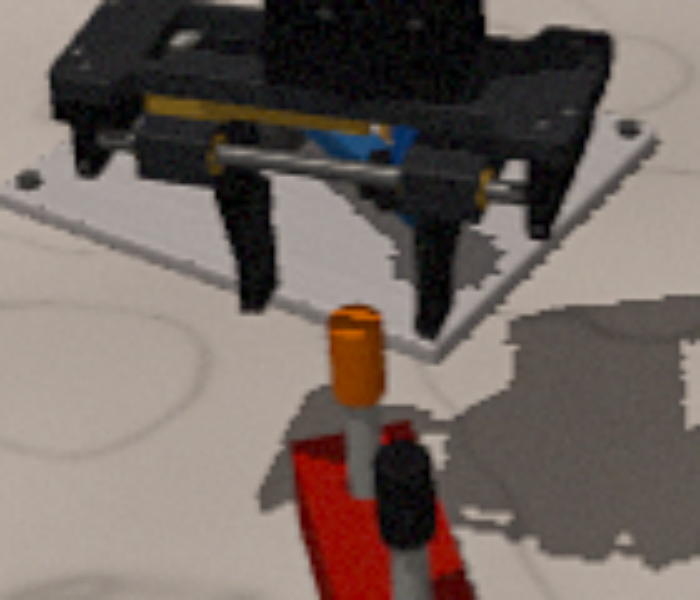

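```bash
python3 - <<'E'
from h import *
p=imaging.camera_params("wrist");im=imaging.capture("wrist");cv2.imwrite("pics/w6.png",im[...,::-1])
s=read_state();T=s["position"];R=s["tcp_rot"]; print("cam c",-p["R"].T@p["t"],T,s["opening"]*87)
for l in (.008,0,-.011,-.02,-.03):
  print(l,proj(p,[T+R@[sx*.03,l,dz] for sx in(-1,1) for dz in (-.0095,.0095)]).round(0).tolist())
E
```

```text
cam c [0.50584557 0.30025912 0.29167825] [0.50826349 0.22121481 0.10551497] 59.995808087615714
0.008 [[229.0, 260.0], [228.0, 231.0], [326.0, 260.0], [327.0, 231.0]]
0 [[227.0, 266.0], [226.0, 236.0], [328.0, 266.0], [329.0, 236.0]]
-0.011 [[224.0, 274.0], [223.0, 243.0], [330.0, 274.0], [332.0, 243.0]]
-0.02 [[222.0, 282.0], [220.0, 249.0], [333.0, 282.0], [334.0, 249.0]]
-0.03 [[219.0, 291.0], [217.0, 257.0], [336.0, 291.0], [338.0, 257.0]]
```

View pics/w6.png

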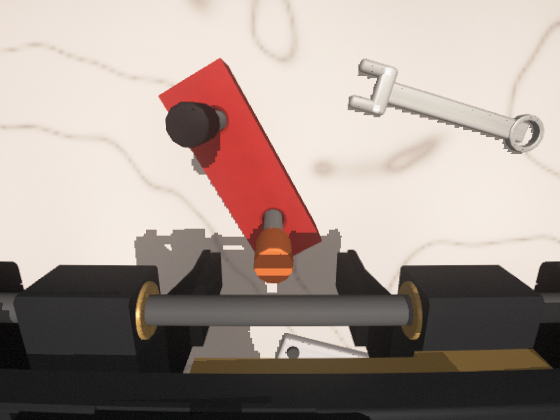

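>>> apply_moves:
  steps:
    - {"x": -2, "y": 1, "z": -10, "spin": 0}
    - {"x": -1, "y": 0, "z": -11, "spin": 0}
    - {"x": 0, "y": 0, "z": 0, "spin": 0}
    - {"x": 0, "y": 0, "z": 0, "spin": 0}

```text
time_s: 4.1
position: [0.5059, 0.2226, 0.0842]
tcp_rot: [[1.0, 0.023, 0.008], [-0.008, 0.001, 1.0], [0.023, -1.0, 0.001]]
force: [-0.1, 0.0, -0.7]
opening: 0.69
```

```bash
python3 - <<'E'
from h import *
for c in("scene","side"):
    im=imaging.capture(c)
    q=proj(imaging.camera_params(c),[[.5055,.222,.125]]).astype(int)
    u,v=q[0];cv2.imwrite(f"pics/{c}4.png",cv2.resize(im[v-60:v+60,u-60:u+60,::-1],None,fx=4,fy=4))
a,b=[cv2.imread(f"pics/{c}4.png") for c in("scene","side")];cv2.imwrite("pics/b7.png",cv2.resize(np.hstack([a,b]),(800,400)))
s=read_state();print(s["position"],s["tcp_rot"][:,1],s["force"])
E
```

```text
[0.50586442 0.22254979 0.08435127] [ 0.02306587  0.00126282 -0.99973315] [-0.42433941 -0.54648202 -0.86511438]
```

View pics/b7.png

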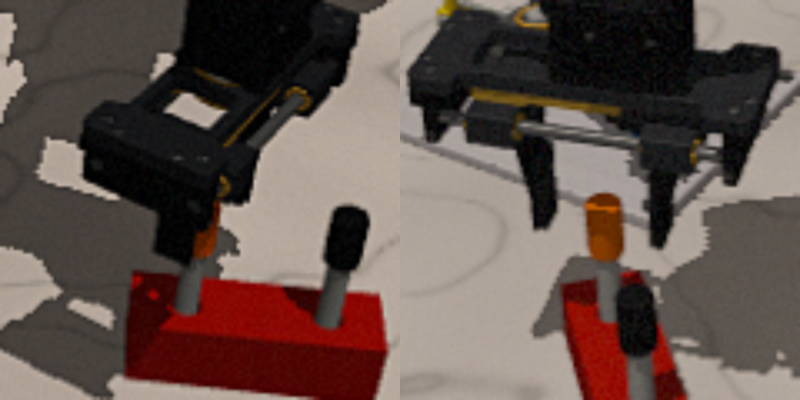

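>>> apply_moves:
  steps:
    - {"x": 0, "y": 0, "z": 0, "spin": 0}
    - {"x": 0, "y": 0, "z": 0, "spin": 0}
    - {"x": 0, "y": 0, "z": 0, "spin": 0}
    - {"x": 0, "y": 0, "z": 0, "spin": 0}
    - {"x": 0, "y": 0, "z": 0, "spin": 0}
    - {"x": 0, "y": 0, "z": 0, "spin": 0}
  grip: 10

```text
time_s: 4.8
position: [0.5066, 0.2227, 0.0851]
tcp_rot: [[1.0, 0.025, 0.008], [-0.008, 0.002, 1.0], [0.025, -1.0, 0.002]]
force: [0.7, 0.4, -0.2]
opening: 0.24
```

>>> apply_moves:
  steps:
    - {"x": 0, "y": 0, "z": 15, "spin": 0}
    - {"x": 0, "y": 0, "z": 20, "spin": 0}
    - {"x": 0, "y": 0, "z": 30, "spin": 0}
    - {"x": 0, "y": 0, "z": 40, "spin": 0}
    - {"x": 0, "y": 0, "z": 40, "spin": 0}
    - {"x": 0, "y": 0, "z": 20, "spin": 0}
    - {"x": 0, "y": 0, "z": 0, "spin": 0}

```text
time_s: 5.5
position: [0.5026, 0.2217, 0.2526]
tcp_rot: [[1.0, 0.017, 0.008], [-0.008, -0.0, 1.0], [0.017, -1.0, 0.0]]
force: [0.3, -0.1, -1.4]
opening: 0.241
```

```bash
python3 - <<'E'
from h import *
for c in("scene","side"):
    im=imaging.capture(c)
    q=proj(imaging.camera_params(c),[read_state()["position"]]).astype(int)
    u,v=q[0];cv2.imwrite(f"pics/{c}4.png",cv2.resize(im[v-60:v+60,u-60:u+60,::-1],None,fx=4,fy=4))
a,b=[cv2.imread(f"pics/{c}4.png") for c in("scene","side")];cv2.imwrite("pics/b8.png",cv2.resize(np.hstack([a,b]),(800,400)))
s=read_state();print(s["position"],s["tcp_rot"].round(3).tolist(),s["force"],s["opening"]*87)
E
```

```text
[0.50062624 0.22119502 0.24950026] [[1.0, 0.01, 0.008], [-0.008, -0.001, 1.0], [0.01, -1.0, -0.001]] [ 0.03030472 -0.11702695 -1.582232  ] 21.27517281319233
```

View pics/b8.png

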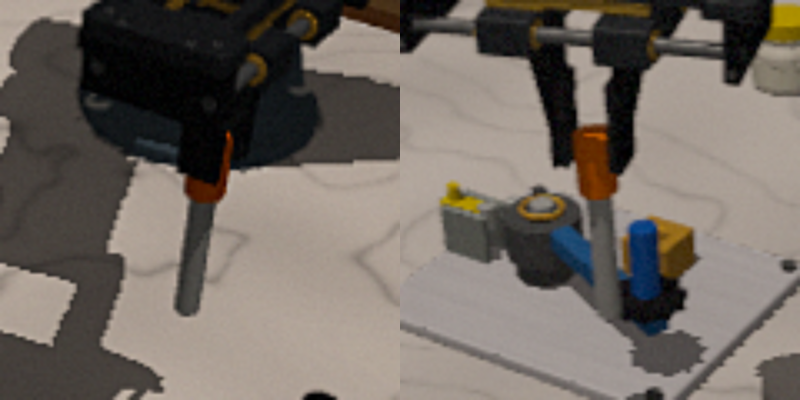

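```bash
python3 - <<'E'
from h import *
T0=np.array([.5026,.2217,.2526])
s=read_state();T=s["position"];R=s["tcp_rot"];print(T,R[:,1])
for c in("scene","side"):
    p=imaging.camera_params(c)
    for t in (T0,T): print(c,(proj(p,[t+R@[0,.075,0],t+R@[0,-.04,0]])-proj(p,[t])).round(1).tolist())
E
```

```text
[0.50062624 0.22119502 0.24950026] [ 0.01043642 -0.00144737 -0.99994449]
scene [[-5.5, 33.8], [3.1, -19.4]]
scene [[-5.5, 33.6], [3.1, -19.3]]
side [[2.3, 35.4], [-1.3, -20.2]]
side [[2.2, 35.3], [-1.2, -20.1]]
```

>>> apply_moves:
  steps:
    - {"x": 4, "y": -15, "z": 0, "spin": 0.008}
    - {"x": 8, "y": -35, "z": 0, "spin": 0}
    - {"x": 8, "y": -40, "z": 0, "spin": 0}
    - {"x": 8, "y": -40, "z": 0, "spin": 0}
    - {"x": 8, "y": -40, "z": 0, "spin": 0}
    - {"x": 8, "y": -40, "z": 0, "spin": 0}
    - {"x": 8, "y": -35, "z": 0, "spin": 0}
    - {"x": 6, "y": -30, "z": 0, "spin": 0}
    - {"x": 3, "y": -15, "z": 0, "spin": 0}
    - {"x": 0, "y": 0, "z": 0, "spin": 0}
    - {"x": 0, "y": 0, "z": 0, "spin": 0}

```text
time_s: 6.7
position: [0.5464, -0.0762, 0.2234]
tcp_rot: [[0.999, -0.037, -0.003], [0.003, 0.008, 1.0], [-0.037, -0.999, 0.008]]
force: [0.0, -0.5, -2.2]
opening: 0.243
```

```bash
python3 - <<'E'
from h import *
s=read_state();print(s["position"],s["tcp_rot"].round(3).tolist(),s["force"],s["opening"]*87)
p=imaging.camera_params("wrist");im=imaging.capture("wrist");cv2.imwrite("pics/w9.png",im[...,::-1])
T=s["position"];R=s["tcp_rot"];print("foot pred",T+R@[0,.075,0],proj(p,[T+R@[0,.075,0]]),"bush",proj(p,[[.5637,-.08,.043]]))
E
```

```text
[ 0.54639747 -0.07619861  0.22340615] [[0.999, -0.037, -0.003], [0.003, 0.008, 1.0], [-0.037, -0.999, 0.008]] [ 3.28584895e-04 -4.87089996e-01 -2.22970898e+00] 21.115407143446713
foot pred [ 0.54358891 -0.07558824  0.14846124] [[277.49364685 213.99919047]] bush [[299.68817946 191.00457487]]
```

View pics/w9.png

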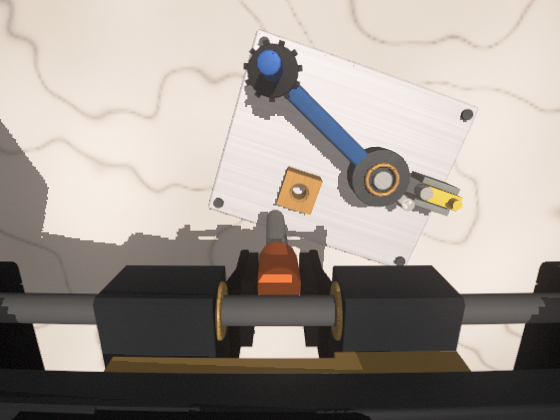

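>>> apply_moves:
  steps:
    - {"x": 10, "y": -2, "z": -10, "spin": 0}
    - {"x": 10, "y": -2, "z": -20, "spin": 0}
    - {"x": 0, "y": 0, "z": -20, "spin": 0}
    - {"x": 0, "y": 0, "z": -10, "spin": 0}
    - {"x": 0, "y": 0, "z": 0, "spin": 0}
    - {"x": 0, "y": 0, "z": 0, "spin": 0}

```text
time_s: 7.35
position: [0.5689, -0.0723, 0.1603]
tcp_rot: [[0.999, -0.035, -0.013], [0.013, 0.009, 1.0], [-0.035, -0.999, 0.01]]
force: [-0.7, -0.2, -0.9]
opening: 0.241
```

```bash
cat > st.py <<'E'
from h import *
s=read_state();T=s["position"];R=s["tcp_rot"];print(s["time_s"],T.round(4),R.round(3).tolist(),s["force"].round(1),s["opening"]*87)
f=T+R@[0,.075,0];print("foot",f.round(4),"to bush mm",((np.array([.5637,-.08,.043])-f)*1000).round(1))
E
python3 st.py
```

```text
7.35 [ 0.5689 -0.0723  0.1603] [[0.999, -0.035, -0.013], [0.013, 0.009, 1.0], [-0.035, -0.999, 0.01]] [-0.7 -0.2 -0.9] 20.978549908726823
foot [ 0.5663 -0.0716  0.0854] to bush mm [ -2.6  -8.4 -42.4]
```

>>> apply_moves:
  steps:
    - {"x": -2, "y": -5, "z": -10, "spin": -0.01}
    - {"x": -1, "y": -4, "z": -15, "spin": 0}
    - {"x": 0, "y": 0, "z": -5, "spin": 0}
    - {"x": 0, "y": 0, "z": 0, "spin": 0}
    - {"x": 0, "y": 0, "z": 0, "spin": 0}

```text
time_s: 7.85
position: [0.5677, -0.0823, 0.1316]
tcp_rot: [[1.0, -0.029, -0.002], [0.002, 0.007, 1.0], [-0.029, -1.0, 0.007]]
force: [-0.2, 0.7, -1.4]
opening: 0.241
```

```bash
python3 st.py; cat > lk.py <<'E'
from h import *
import sys
tag=sys.argv[1]; X=eval(sys.argv[2]); L=[]
for c in("scene","side","wrist"):
    p=imaging.camera_params(c);im=imaging.capture(c)
    u,v=proj(p,[X]).astype(int)[0];u=np.clip(u,50,509);v=np.clip(v,50,369)
    L.append(cv2.resize(im[v-50:v+50,u-50:u+50,::-1],(266,266),interpolation=cv2.INTER_CUBIC) if 0 else cv2.resize(im[v-50:v+50,u-50:u+50,::-1],None,fx=2.66,fy=2.66,interpolation=cv2.INTER_CUBIC))
cv2.imwrite(f"pics/{tag}.png",np.hstack(L))
E
python3 lk.py p10 "[.5637,-.08,.043]"
```

```text
7.85 [ 0.5677 -0.0823  0.1316] [[1.0, -0.029, -0.002], [0.002, 0.007, 1.0], [-0.029, -1.0, 0.007]] [-0.2  0.7 -1.4] 20.997361027527226
foot [ 0.5655 -0.0818  0.0567] to bush mm [ -1.8   1.8 -13.7]
```

View pics/p10.png

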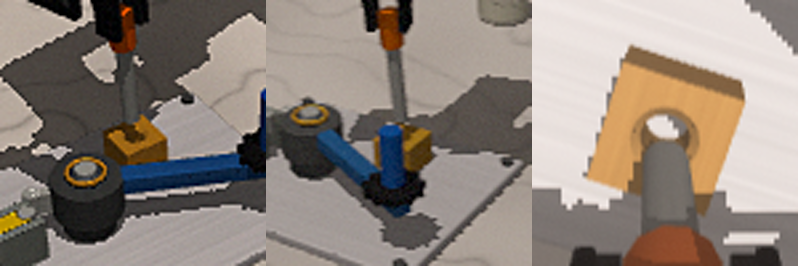

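>>> apply_moves:
  steps:
    - {"x": -2, "y": 2, "z": -4, "spin": 0}
    - {"x": 0, "y": 0, "z": -6, "spin": 0}
    - {"x": 0, "y": 0, "z": -5, "spin": 0}
    - {"x": 0, "y": 0, "z": 0, "spin": 0}

```text
time_s: 8.4
position: [0.5662, -0.0799, 0.1166]
tcp_rot: [[1.0, -0.027, -0.003], [0.003, 0.006, 1.0], [-0.027, -1.0, 0.006]]
force: [0.1, -0.4, -1.6]
opening: 0.241
```

```bash
python3 st.py
```

```text
8.4 [ 0.5662 -0.0799  0.1166] [[1.0, -0.027, -0.003], [0.003, 0.006, 1.0], [-0.027, -1.0, 0.006]] [ 0.1 -0.4 -1.6] 20.972832091610655
foot [ 0.5642 -0.0794  0.0416] to bush mm [-0.5 -0.6  1.4]
```

Foot at the chamfer, aligned within 1 mm and with no contact force. I'll lower it slowly.

>>> apply_moves:
  steps:
    - {"x": -0.5, "y": -0.5, "z": -4, "spin": 0}
    - {"x": 0, "y": 0, "z": -5, "spin": 0}
    - {"x": 0, "y": 0, "z": 0, "spin": 0}

```text
time_s: 8.7
position: [0.5657, -0.0805, 0.1065]
tcp_rot: [[1.0, -0.027, -0.003], [0.003, 0.006, 1.0], [-0.027, -1.0, 0.006]]
force: [0.3, -0.8, -1.8]
opening: 0.244
```

```bash
python3 st.py
```

```text
8.7 [ 0.5657 -0.0805  0.1065] [[1.0, -0.027, -0.003], [0.003, 0.006, 1.0], [-0.027, -1.0, 0.006]] [ 0.3 -0.8 -1.8] 21.268644552554875
foot [ 0.5637 -0.08    0.0315] to bush mm [ 0.  -0.  11.5]
```

>>> apply_moves:
  steps:
    - {"x": 0, "y": 0, "z": -5, "spin": 0}
    - {"x": 0, "y": 0, "z": -5, "spin": 0}
    - {"x": 0, "y": 0, "z": -4, "spin": 0}
    - {"x": 0, "y": 0, "z": 0, "spin": 0}

```text
time_s: 9.1
position: [0.5658, -0.0805, 0.0911]
tcp_rot: [[1.0, -0.027, -0.003], [0.003, 0.006, 1.0], [-0.027, -1.0, 0.007]]
force: [0.2, 0.3, -1.6]
opening: 0.244
```

```bash
python3 st.py
```

```text
9.1 [ 0.5658 -0.0805  0.0911] [[1.0, -0.027, -0.003], [0.003, 0.006, 1.0], [-0.027, -1.0, 0.007]] [ 0.2  0.3 -1.6] 21.193304446156283
foot [ 0.5638 -0.08    0.0161] to bush mm [-0.1  0.  26.9]
```

>>> apply_moves:
  steps:
    - {"x": 0, "y": 0, "z": -3, "spin": 0}
    - {"x": 0, "y": 0, "z": -2, "spin": 0}
    - {"x": 0, "y": 0, "z": 0, "spin": 0}

```text
time_s: 9.4
position: [0.5665, -0.0809, 0.0871]
tcp_rot: [[1.0, -0.026, -0.003], [0.003, 0.006, 1.0], [-0.026, -1.0, 0.006]]
force: [0.2, 0.6, -1.4]
opening: 0.242
```

```bash
python3 st.py
```

```text
9.4 [ 0.5665 -0.0809  0.0871] [[1.0, -0.026, -0.003], [0.003, 0.006, 1.0], [-0.026, -1.0, 0.006]] [ 0.2  0.6 -1.4] 21.051973925090895
foot [ 0.5646 -0.0805  0.0121] to bush mm [-0.9  0.5 30.9]
```

>>> apply_moves:
  steps:
    - {"x": 0, "y": 0, "z": 0, "spin": 0}
    - {"x": 0, "y": 0, "z": 0, "spin": 0}
    - {"x": 0, "y": 0, "z": 0, "spin": 0}
    - {"x": 0, "y": 0, "z": 15, "spin": 0}
    - {"x": 0, "y": 0, "z": 30, "spin": 0}
    - {"x": 0, "y": 0, "z": 40, "spin": 0}
    - {"x": 0, "y": 0, "z": 10, "spin": 0}
    - {"x": 0, "y": 0, "z": 0, "spin": 0}
  grip: 45

```text
time_s: 10.2
position: [0.5662, -0.0807, 0.1843]
tcp_rot: [[1.0, -0.026, -0.003], [0.003, 0.006, 1.0], [-0.026, -1.0, 0.006]]
force: [0.9, -0.5, -0.5]
opening: 0.515
```

```bash
python3 st.py; python3 lk.py p11 "[.5637,-.08,.08]"; python3 - <<'E'
from h import *
for c in("scene","side","wrist"):
    p=imaging.camera_params(c); P=proj(p,[[.5637,-.08,.08],[.5637,-.08,.127],[.5637,-.08,.092]])
    u,v=P[0].astype(int); print(c,((P-[u-50,v-50])*2.66).round(0).tolist())
E
```

```text
10.2 [ 0.5662 -0.0807  0.1843] [[1.0, -0.026, -0.003], [0.003, 0.006, 1.0], [-0.026, -1.0, 0.006]] [ 0.9 -0.5 -0.5] 44.78297078373409
foot [ 0.5643 -0.0803  0.1093] to bush mm [ -0.6   0.3 -66.3]
scene [[134.0, 135.0], [132.0, 89.0], [134.0, 123.0]]
side [[135.0, 136.0], [133.0, 91.0], [135.0, 124.0]]
wrist [[136.0, 135.0], [131.0, 178.0], [135.0, 145.0]]
```

View pics/p11.png

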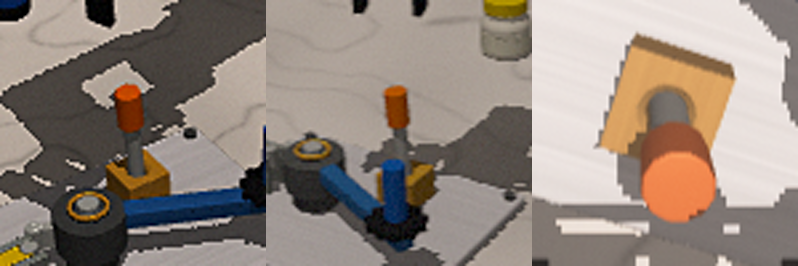

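>>> apply_moves:
  steps:
    - {"x": -5, "y": 15, "z": 0, "spin": 0.08}
    - {"x": -5, "y": 20, "z": 0, "spin": 0.12}
    - {"x": -5, "y": 25, "z": 0, "spin": 0.12}
    - {"x": -5, "y": 25, "z": 0, "spin": 0.12}
    - {"x": -5, "y": 20, "z": 0, "spin": 0.12}
    - {"x": -5, "y": 15, "z": 0, "spin": 0.12}
    - {"x": 0, "y": 0, "z": 0, "spin": 0.1}
    - {"x": 0, "y": 0, "z": 0, "spin": 0}
    - {"x": 0, "y": 0, "z": 0, "spin": 0}
  grip: 40

```text
time_s: 11.25
position: [0.5232, 0.0448, 0.1661]
tcp_rot: [[0.688, -0.057, -0.724], [0.724, -0.018, 0.69], [-0.052, -0.998, 0.029]]
force: [0.4, 0.7, 0.2]
opening: 0.464
```

```bash
python3 st.py; python3 - <<'E'
from h import *
p=imaging.camera_params("wrist");im=imaging.capture("wrist");cv2.imwrite("pics/w12.png",im[...,::-1])
print(proj(p,[[.5362,.0405,.125],[.6451,-.0625,.064]]))
E
```

```text
11.25 [0.5232 0.0448 0.1661] [[0.688, -0.057, -0.724], [0.724, -0.018, 0.69], [-0.052, -0.998, 0.029]] [0.4 0.7 0.2] 40.346706523670484
foot [0.519  0.0435 0.0912] to bush mm [  44.7 -123.5  -48.2]
[[288.70545955 245.43348362]
 [289.0931216  363.86849561]]
```

View pics/w12.png

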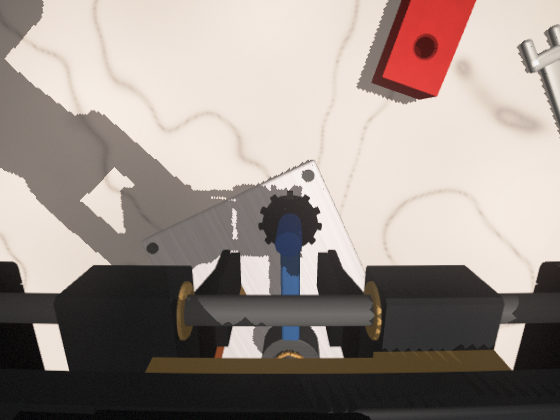

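>>> apply_moves:
  steps:
    - {"x": 7, "y": -2, "z": 0, "spin": 0}
    - {"x": 6, "y": -2, "z": -5, "spin": 0}
    - {"x": 0, "y": 0, "z": -5, "spin": 0}
    - {"x": 0, "y": 0, "z": 0, "spin": 0}
    - {"x": 0, "y": 0, "z": 0, "spin": 0}

```text
time_s: 11.8
position: [0.5383, 0.0384, 0.1542]
tcp_rot: [[0.692, -0.057, -0.719], [0.72, -0.018, 0.694], [-0.053, -0.998, 0.029]]
force: [-0.5, 0.7, 0.5]
opening: 0.465
```

```bash
python3 st.py;python3 lk.py p13 "[.5362,.0405,.125]"
```

```text
11.8 [0.5383 0.0384 0.1542] [[0.692, -0.057, -0.719], [0.72, -0.018, 0.694], [-0.053, -0.998, 0.029]] [-0.5  0.7  0.5] 40.438624478184686
foot [0.534  0.037  0.0793] to bush mm [  29.7 -117.   -36.3]
```

View pics/p13.png

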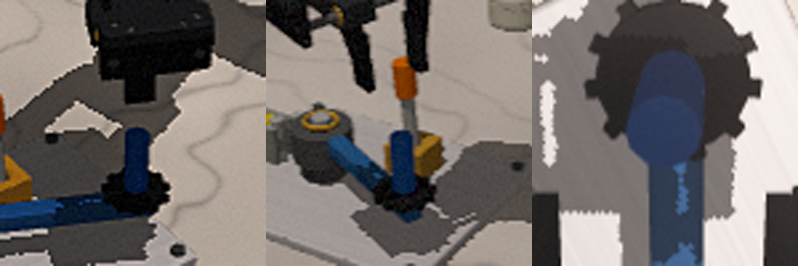

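>>> apply_moves:
  steps:
    - {"x": 0, "y": 0, "z": -12, "spin": 0}
    - {"x": 0, "y": 0, "z": -12, "spin": 0}
    - {"x": 0, "y": 0, "z": -12, "spin": 0}
    - {"x": 0, "y": 0, "z": 0, "spin": 0}
    - {"x": 0, "y": 0, "z": 0, "spin": 0}

```text
time_s: 12.45
position: [0.5371, 0.039, 0.1149]
tcp_rot: [[0.692, -0.058, -0.72], [0.72, -0.018, 0.694], [-0.053, -0.998, 0.03]]
force: [-0.2, 0.5, 0.2]
opening: 0.457
```

```bash
python3 st.py;python3 lk.py p14 "[.5362,.0405,.125]"
```

```text
12.45 [0.5371 0.039  0.1149] [[0.692, -0.058, -0.72], [0.72, -0.018, 0.694], [-0.053, -0.998, 0.03]] [-0.2  0.5  0.2] 39.7894208259477
foot [0.5328 0.0377 0.04  ] to bush mm [  30.9 -117.7    3. ]
```

View pics/p14.png

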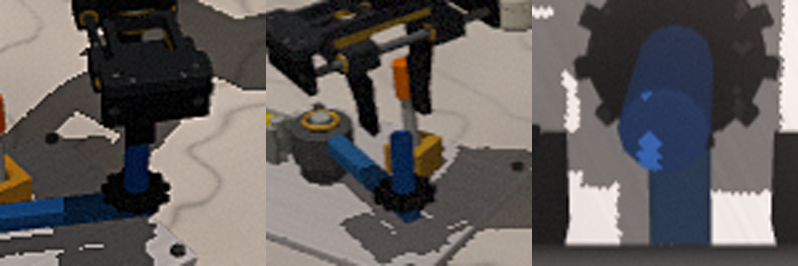

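>>> apply_moves:
  steps:
    - {"x": 0, "y": 0, "z": -12, "spin": 0}
    - {"x": 0, "y": 0, "z": -12, "spin": 0}
    - {"x": 0, "y": 0, "z": 0, "spin": 0}
    - {"x": 0, "y": 0, "z": 0, "spin": 0}

```text
time_s: 13.0
position: [0.5382, 0.0389, 0.0901]
tcp_rot: [[0.692, -0.055, -0.72], [0.72, -0.018, 0.694], [-0.051, -0.998, 0.027]]
force: [0.9, -0.1, 0.4]
opening: 0.461
```

>>> apply_moves:
  steps:
    - {"x": 0, "y": 0, "z": 0, "spin": 0}
    - {"x": 0, "y": 0, "z": 0, "spin": 0}
    - {"x": 0, "y": 0, "z": 0, "spin": 0}
    - {"x": 0, "y": 0, "z": 0, "spin": 0}
  grip: 24

```text
time_s: 13.4
position: [0.538, 0.0386, 0.0903]
tcp_rot: [[0.692, -0.056, -0.72], [0.72, -0.019, 0.693], [-0.052, -0.998, 0.027]]
force: [-0.4, -1.3, -0.9]
opening: 0.289
```

```bash
python3 st.py;python3 lk.py p15 "[.5362,.0405,.125]"
```

```text
13.4 [0.538  0.0386 0.0903] [[0.692, -0.056, -0.72], [0.72, -0.019, 0.693], [-0.052, -0.998, 0.027]] [-0.4 -1.3 -0.9] 25.113762137324667
foot [0.5338 0.0371 0.0154] to bush mm [  29.9 -117.1   27.6]
```

View pics/p15.png

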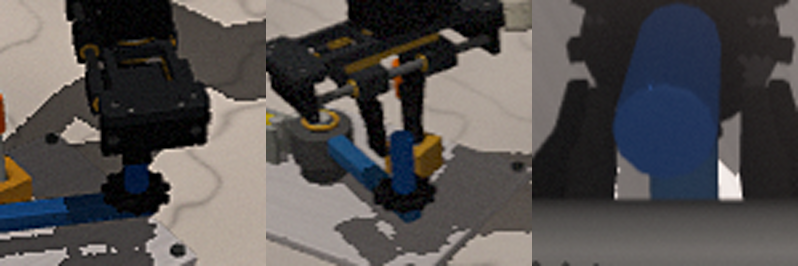

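>>> apply_moves:
  steps:
    - {"x": -8, "y": -9, "z": 0, "spin": 0.08}
    - {"x": -7, "y": -9.5, "z": 0, "spin": 0.08}
    - {"x": -6.5, "y": -10, "z": 0, "spin": 0.08}
    - {"x": -5.5, "y": -10.5, "z": 0, "spin": 0.08}
    - {"x": 0, "y": 0, "z": 0, "spin": 0}

```text
time_s: 14.05
position: [0.5161, 0.0052, 0.0904]
tcp_rot: [[0.426, -0.033, -0.904], [0.904, -0.021, 0.427], [-0.034, -0.999, 0.021]]
force: [1.6, 3.7, -2.3]
opening: 0.279
```

```bash
cat > ang.py <<'E'
from h import *
s=read_state();T=s["position"];R=s["tcp_rot"];v=T[:2]-[.6451,-.0625]
print(s["time_s"],T.round(4),"r",np.hypot(*v).round(4),"ang",np.degrees(np.arctan2(v[1],v[0])).round(1)%360,"jaw",np.degrees(np.arctan2(R[1,0],R[0,0])).round(1),"tilt",R[:,1].round(3),s["force"].round(1),s["opening"]*87)
E
python3 ang.py;python3 lk.py p16 "read_state()['position']+[0,0,.03]"
```

```text
14.05 [0.5161 0.0052 0.0904] r 0.1457 ang 152.3 jaw 64.8 tilt [-0.033 -0.021 -0.999] [ 1.6  3.7 -2.3] 24.244597789303672
```

View pics/p16.png

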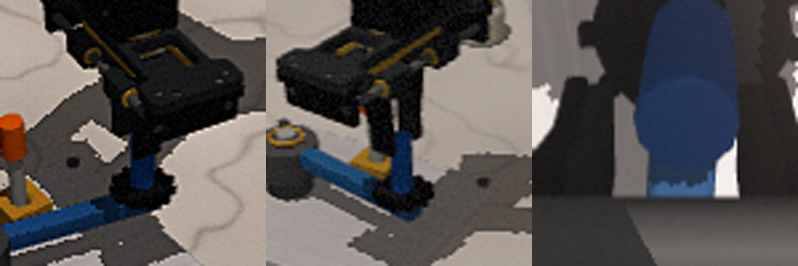

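>>> apply_moves:
  steps:
    - {"x": -7, "y": -11, "z": 0, "spin": 0.08}
    - {"x": -6, "y": -11, "z": 0, "spin": 0.08}
    - {"x": -4, "y": -11.5, "z": 0, "spin": 0.08}
    - {"x": -2, "y": -11.5, "z": 0, "spin": 0.08}
    - {"x": 0, "y": 0, "z": 0, "spin": 0}

```text
time_s: 14.7
position: [0.5026, -0.0346, 0.0903]
tcp_rot: [[0.114, -0.015, -0.993], [0.993, -0.023, 0.114], [-0.024, -1.0, 0.013]]
force: [-0.0, 0.9, -1.2]
opening: 0.278
```

```bash
python3 ang.py;python3 lk.py p17 "read_state()['position']+[0,0,.03]"
```

```text
14.7 [ 0.5026 -0.0346  0.0903] r 0.1452 ang 168.9 jaw 83.5 tilt [-0.015 -0.023 -1.   ] [-0.   0.9 -1.2] 24.200545434132952
```

View pics/p17.png

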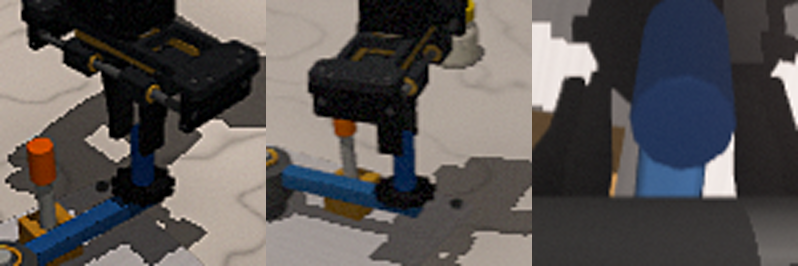

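>>> apply_moves:
  steps:
    - {"x": -4, "y": -11, "z": 0, "spin": 0.05}
    - {"x": -2, "y": -11, "z": 0, "spin": 0.05}
    - {"x": -1, "y": -5, "z": 0, "spin": 0.03}
    - {"x": 0, "y": -3, "z": 0, "spin": 0}

```text
time_s: 15.25
position: [0.4992, -0.0595, 0.0906]
tcp_rot: [[-0.014, -0.005, -1.0], [1.0, -0.018, -0.014], [-0.018, -1.0, 0.005]]
force: [-0.0, 7.3, -0.3]
opening: 0.28
```

```bash
python3 ang.py;python3 lk.py p18 "read_state()['position']+[0.02,0,.03]"
```

```text
15.25 [ 0.4992 -0.0595  0.0906] r 0.1459 ang 178.8 jaw 90.8 tilt [-0.005 -0.018 -1.   ] [-0.   7.3 -0.3] 24.329128433082886
```

View pics/p18.png

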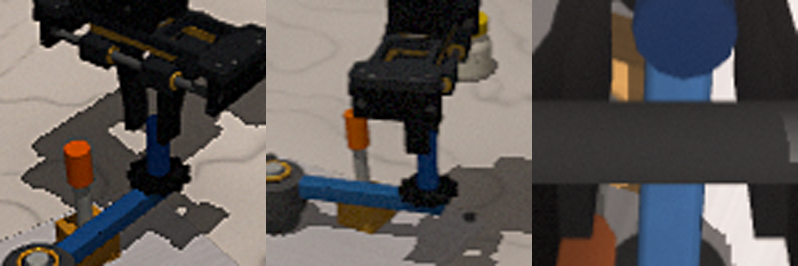

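>>> apply_moves:
  steps:
    - {"x": 0, "y": -4, "z": 0, "spin": 0.01}
    - {"x": 0, "y": -3, "z": 0, "spin": 0.01}

```text
time_s: 15.6
position: [0.499, -0.0625, 0.0905]
tcp_rot: [[-0.03, -0.005, -1.0], [0.999, -0.014, -0.03], [-0.013, -1.0, 0.006]]
force: [1.2, 6.3, -0.5]
opening: 0.277
```

>>> apply_moves:
  steps:
    - {"x": 0, "y": -3, "z": 0, "spin": 0}

```text
time_s: 15.7
position: [0.4989, -0.0636, 0.0905]
tcp_rot: [[-0.028, -0.006, -1.0], [1.0, -0.011, -0.028], [-0.011, -1.0, 0.006]]
force: [1.5, 7.0, -0.2]
opening: 0.278
```

>>> apply_moves:
  steps:
    - {"x": 0, "y": -3, "z": 0, "spin": 0}

```text
time_s: 15.8
position: [0.4989, -0.0646, 0.0904]
tcp_rot: [[-0.026, -0.006, -1.0], [1.0, -0.008, -0.026], [-0.008, -1.0, 0.007]]
force: [1.5, 7.4, -2.2]
opening: 0.275
```

```bash
python3 ang.py;python3 lk.py p19 "read_state()['position']+[0.02,0,.03]"; python3 ang.py
```

```text
15.8 [ 0.4989 -0.0646  0.0904] r 0.1463 ang 180.8 jaw 91.5 tilt [-0.006 -0.008 -1.   ] [ 1.5  7.4 -2.2] 23.88250119710723
15.95 [ 0.4988 -0.0648  0.0904] r 0.1463 ang 180.9 jaw 91.5 tilt [-0.006 -0.008 -1.   ] [ 0.7  6.3 -0.2] 24.026896613643963
```

View pics/p19.png

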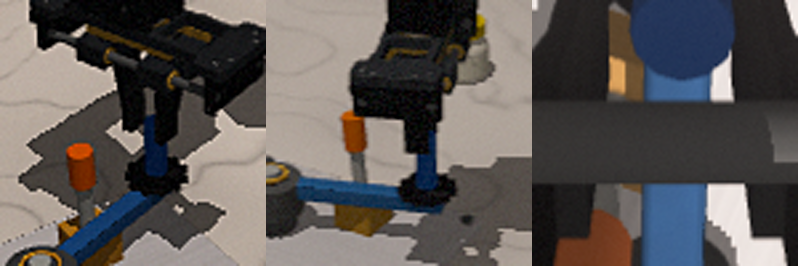

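>>> apply_moves:
  steps:
    - {"x": 0, "y": -5, "z": 0, "spin": 0}
    - {"x": 0, "y": -5, "z": 0, "spin": 0}

```text
time_s: 16.15
position: [0.4985, -0.0704, 0.0904]
tcp_rot: [[-0.023, -0.008, -1.0], [1.0, -0.003, -0.023], [-0.003, -1.0, 0.008]]
force: [1.1, 7.2, 0.2]
opening: 0.275
```

>>> apply_moves:
  steps:
    - {"x": 0, "y": -5, "z": 0, "spin": 0}
    - {"x": 0, "y": -5, "z": 0, "spin": 0}

```text
time_s: 16.35
position: [0.4983, -0.0751, 0.0903]
tcp_rot: [[-0.017, -0.009, -1.0], [1.0, 0.006, -0.017], [0.006, -1.0, 0.008]]
force: [4.1, 15.2, 1.6]
opening: 0.274
```

```bash
python3 ang.py;python3 lk.py p20 "read_state()['position']+[0.02,0,.03]"; python3 ang.py
```

```text
16.35 [ 0.4983 -0.0751  0.0903] r 0.1474 ang 184.9 jaw 91.0 tilt [-0.009  0.006 -1.   ] [ 4.1 15.2  1.6] 23.820111097445704
16.5 [ 0.4983 -0.0748  0.0903] r 0.1473 ang 184.8 jaw 91.0 tilt [-0.008  0.006 -1.   ] [ 2.8 12.1 -0.5] 24.22214948730511
```

View pics/p20.png

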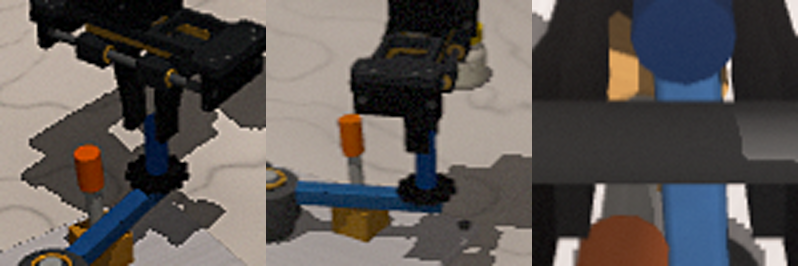

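>>> apply_moves:
  steps:
    - {"x": 0, "y": -4, "z": 0, "spin": 0}

```text
time_s: 16.6
position: [0.4982, -0.0749, 0.0902]
tcp_rot: [[-0.013, -0.009, -1.0], [1.0, 0.012, -0.013], [0.012, -1.0, 0.009]]
force: [3.7, 12.3, -0.1]
opening: 0.277
```

```bash
python3 ang.py; python3 lk.py p21 "[.5637,-.08,.08]"; for c in 1 2 3 4;do python3 -c "
from h import *
imaging.capture('side')"; python3 ang.py; done
```

```text
16.6 [ 0.4982 -0.0749  0.0902] r 0.1474 ang 184.8 jaw 90.7 tilt [-0.009  0.012 -1.   ] [ 3.7 12.3 -0.1] 24.129551861459746
16.8 [ 0.4982 -0.0749  0.0902] r 0.1474 ang 184.8 jaw 90.7 tilt [-0.009  0.012 -1.   ] [ 3.3 12.6 -1.1] 24.139444758302215
16.85 [ 0.4982 -0.0749  0.0902] r 0.1474 ang 184.8 jaw 90.7 tilt [-0.009  0.012 -1.   ] [ 3.1 12.3 -0.1] 24.214662400125455
16.9 [ 0.4982 -0.0749  0.0902] r 0.1474 ang 184.8 jaw 90.7 tilt [-0.009  0.012 -1.   ] [ 3.4 11.8 -0. ] 24.19249173334386
16.95 [ 0.4982 -0.0749  0.0902] r 0.1474 ang 184.8 jaw 90.7 tilt [-0.009  0.012 -1.   ] [ 3.4 12.6  0.4] 24.09320838625964
```

View pics/p21.png

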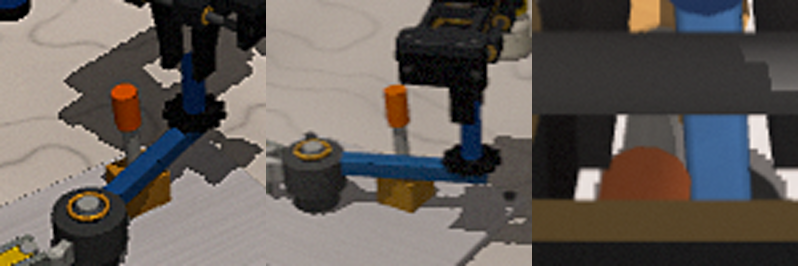

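```bash
python3 -c "
from rig import job
print(job.hand_in())"; python3 ang.py
```

```text
the job is handed in; nothing more can be done
None
the job is handed in; nothing more can be done
```

I seated the stop pin in the bushing and let go of it. The blue arm is now pressed against it and still held, and I handed the job in at about 17 s of the 61 s allowed.

**Stop pin:** I took the orange-headed pin out of the stand and lowered it foot-down to about 12 mm above the bench, which is the bushing floor. After I released it, its head top matched the seated height in the scene and side pictures to about 1 to 2 mm. It leans slightly within the hole's clearance.

**Blue arm:** I closed the jaws to a 24 mm gap around the handle, so they surround it without gripping it. Following the arc, I pushed it past the click. The force dropped to about 1 N there, then rose to about 7 N on the spring. It then jumped to 12–15 N when the arm met the pin. In the last readings over about 0.35 s it held still at about 12.5 N, with the pin still at its seated height in both views.

**What disagreed or was not checked:**
- **Fingertips:** in all three cameras they looked about 25 mm shorter than the specification. I chose heights that worked for either length.
- **Tool tilt:** it drifted to as much as 3.4° during the moves and was under 1° at the end.
- **Pawl:** I did not check its travel directly. I inferred the click from the force drop and the arm's angle.
- **Other items:** I never moved to touch the spare pin, bottle, jar or wrench, but took no last picture just to check them.

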